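Tip a film card over a tray's rim, label up

ROBOT

A 7-joint arm with a two-finger parallel gripper is mounted at the origin on a cart in front of the work surface, level with it; the furniture and walls round the work are solid. World frame = base frame: x ahead of the robot, y to its left, z up, the work surface at z = 0. Lengths are in mm, angles in rad, forces in N, time in s.
With the tool pointing down it reaches from about 425 to 950 mm from the base axis. Payload 4.7 kg.
Tool frame: the origin (TCP) lies at the very end of the fingers, on their centre line; the grasp point (between the pads) lies 19 mm behind it (ctrl.tcp_to_grasp is the distance from the TCP to the grasp point, in mm); z points along the fingers, y is the line along which they close (so a half turn about z gives the same grasp; the last joint's range is limited). The gripper opens to 87 mm and grips with 3 to 60 N. Pads are 19 mm wide; open, the fingers measure 117 mm over their backs; the gripper's body (75 mm by 190 mm) begins 51 mm behind the grasp point.
Start: joints at [1.202, 0.469, -0.049, 1.532, 0.024, 1.141, -0.082], TCP at [225.024, -636.407, 222.573] pointing down, gripper open.
Joint ranges: [-2.59, 2.59], [-0.33, 1.99], [-1.39, 1.29], [0.1, 2.45], [-1.04, 4.18], [0.21, 1.99], [-2.66, 2.66]. Speed limits (rad/s): [2.57, 2.57, 3.14, 3.14, 3.14, 3.14, 3.14].

INTERFACE

Orientations are given as [roll, pitch, yaw] about the fixed x, y, z axes, in that order (R = Rz(yaw) Ry(pitch) Rx(roll)).
In Python, from workcell import ctrl gives the robot as it stands. Calls block until the motion is done:
- ctrl.move_pose(position, orientation): joint-space move of the TCP to a pose.
- ctrl.movel(position, rot=None, v=150): straight line of the TCP; rot=None keeps the orientation; v is the mean speed in mm/s.
- ctrl.move_joints(angles): joint-space move.
- ctrl.command_gripper(opening, force=None): finger opening in mm; force is the grip in N (None keeps the last); returns when the fingers have stopped.
- ctrl.dwell(seconds).
- ctrl.ik(position, orientation): joint angles nearest the present ones, or None.
- ctrl.sense(): the state.
- ctrl.grab_frame(name): name is "side" or "top" or "wrist"; returns a dict with "img" (384x512x3 uint8, red, green, blue), "range_z" (384x512 float32, mm along the optical axis (not along the pixel's ray), 0 where there is no reading), "fx", "fy", "cx", "cy" (pixels), "dist" ([k1, k2, p1, p2, k3] as OpenCV has them; the pictures are not rectified), "extrinsics" (4x4, takes a point from camera to world coordinates); the wrist camera has in their place "tool_from_camera" (4x4, takes a point from camera to tool coordinates, whose origin is the TCP and whose axes are the flange's). Camera axes: x right, y down, z forward; pixel columns grow to the right and rows downward; lengths in mm; the calibration is good to about 2 mm. A picture is of the moment at which its call begins: read the wrist's pose just before it.
A pose or a line that the arm cannot do raises ctrl.Unreachable and nothing moves.
- ctrl.finish_job(): hands the job in; it is judged then, once.
The state is a dict: "time_s": time; "joint_positions": joint angles; "qvel": joint speeds; "joint_torque": joint torques, N m; "eef_pos": TCP position; "tool_rot": TCP orientation; "wrist_force": force on the tool from outside, world axes, zero at the start; "torque": the same for the moment, N m; "gripper_width": finger opening in mm; "grasp_force": force on a finger pad.
Only numpy, scipy, OpenCV 4.12 (cv2) and the standard library are available. Lean on these libraries where they do the work, as an engineer would, in place of code of your own. Each camera call takes 0.05 s, during which the arm holds its last target. There are 200 camera calls.

TASK

The reference film card lies label down on the worktop beside the steel tray. Without ever picking it up, push it with a fingertip against the tray's wall until it tips up on edge, turn it over the rim and slide it in, so that it ends lying flat on the tray's floor with its label up. Leave everything else where it is.

Things in the scene. Friction and masses are not known exactly. Their poses are not given: they have to be found in the camera images.
- card_centre (a point): centre of the film card, a flat dark-grey holder 100 mm long (x), 55 wide (y), 9 thick (z), about 30 g, with an open window 40 x 28 mm in the middle. z points out of the labelled face. Friction on a fingertip at least 0.45. Starts flat, label down (z down), right of the tray, a short edge facing the tray's right end wall, 20 to 70 mm from it and up to 0.3 rad off square
- tool_tray: steel tray, firm on the worktop. Origin: centre of underside, z up. Outside of walls 160 mm along x, 250 along y; walls 2 mm thick, 20.5 high, a lip at their top stands out 4.5 mm (its underside 18.5 mm up); floor 2 mm thick. The card lies beyond the wall at its -y end; tools lie in its +y half, the -y half is empty
- hex_driver: small orange-handled driver, 14 x 108 x 14 mm, lying across the tray's far half; leave alone. Origin: centre of its underside
- tweezers: steel tweezers, 11 x 118 x 9 mm, lying across the tray's far half; leave alone. Origin: centre of its underside
- marker_pen: white marker pen with a blue cap, 11 x 128 x 11 mm, lying across the tray's far half; leave alone. Origin: centre of its underside
- vial_white_cap: small white-capped glass vial, 20 mm wide, 50 mm tall, standing on the worktop to the right; leave alone. Origin: centre of its underside
- beaker_50: glass beaker, 45 mm wide, 58 mm tall, standing behind the tray; leave alone. Origin: centre of its underside
- sample_pot: white lidded pot, 37 mm wide, 34 mm tall, standing behind the card; leave alone. Origin: centre of its underside
- tape_roll: roll of masking tape lying flat, 68 mm across, 19 mm high, near the front of the worktop; leave alone. Origin: centre of its underside
Things that resemble listed ones, but are neither listed nor needed, are in the scene too. There is more than one size of the part that bears card_centre; the job needs the largest.

How it is judged (in metres and radians):
On the way:
1. the card stands tipped up on edge against the tray (its face within about 35 degrees of upright), touching the tray (angle between card_centre's own z axis and vertical between 0.95 and 2.2 rad and height (world z) of card_centre below 0.062 m and contact force between film_card and tool_tray above 0.01 N), for 0.1 s.
At the end, for the whole second after the job is handed in: the card lies still inside the tray, label up, flat on the tray's floor (within 0.1 rad of level, its centre less than 10.5 mm above the worktop; 6.5 mm is fully down) (angle between card_centre's own z axis and vertical below 0.1 rad and x of card_centre in the frame of tool_tray between -0.055 and 0.055 m and y of card_centre in the frame of tool_tray between -0.1 and 0.1 m and height (world z) of card_centre below 0.0105 m and linear speed of film_card below 0.02 m/s); the robot touches nothing.
It fails at once if the card is picked up: lifted level, or off the worktop without resting on the tray ((angle between card_centre's own z axis and vertical above 2.79 rad and height (world z) of card_centre above 0.032 m) or (angle between card_centre's own z axis and vertical above 2.36 rad and height (world z) of card_centre above 0.05 m) or (angle between card_centre's own z axis and vertical below 0.35 rad and height (world z) of card_centre above 0.048 m) or (height (world z) of card_centre above 0.058 m and contact force between film_card and tool_tray below 0.005 N) or height (world z) of card_centre above 0.085 m).
It fails at once if the card is pushed with the arm or the body of the gripper instead of the fingers (contact force between the arm and film_card above 2 N).
It fails at once if another thing is moved more than 15 mm (distance of any of hex_driver, tweezers, marker_pen, vial_white_cap, beaker_50, sample_pot, tape_roll from where it was at the start of the episode above 0.015 m).
It also fails if it takes over 72 s, if anything falls off the work surface, if the arm or the gripper's body presses on something with over 40 N, if the wrist force passes 120 N, or if a joint passes its speed limit or range.

## Working session

There is one attempt and no reset: what is moved stays moved. The work goes in short steps, each a Python script; the robot and the scene stay as the last script left them, time stands still between calls to the robot, and variables do not carry over. Pictures are saved under pics/ and viewed, at most 10 in all, crops included, and the job is handed in when it is done.

```bash
mkdir -p pics; ls
python3 - <<'E'
from workcell import ctrl
import cv2,numpy as np
np.set_printoptions(precision=4,suppress=True)
a=[]
for n in("top","side"):
    f=ctrl.grab_frame(n); np.savez(f"{n}0.npz",**f)
    cv2.imwrite(f"pics/{n}0.png",f["img"][:,:,::-1]); print(n,f["fx"],f["fy"],f["cx"],f["cy"],f["dist"]);print(f["extrinsics"])
s=ctrl.sense();print({k:s[k] for k in("time_s","eef_pos","tool_rot","wrist_force","gripper_width")})
E
```

```text
pics
top 358.625657814986 358.625657814986 253.15827765406175 190.74856492378396 [0.0036 0.     0.     0.     0.    ]
[[ -0.013   -0.9892   0.1462 427.5889]
 [ -0.9998   0.0111  -0.0136  94.9129]
 [  0.0118  -0.1463  -0.9892 972.6599]
 [  0.       0.       0.       1.    ]]
side 468.0345854924198 468.0345854924198 250.89029592639784 178.50986395305088 [-0.0287  0.      0.      0.      0.    ]
[[   0.999     0.0068   -0.0432  612.0098]
 [   0.0408   -0.5046    0.8624 -923.4546]
 [  -0.0159   -0.8633   -0.5044  649.4974]
 [   0.        0.        0.        1.    ]]
{'time_s': 0.1, 'eef_pos': array([ 224.828 , -635.8835,  221.5862]), 'tool_rot': array([-3.1398,  0.0001,  0.3399]), 'wrist_force': array([-0.2971, -0.2632,  0.3046]), 'gripper_width': 86.90944977542215}
```

View pics/top0.png

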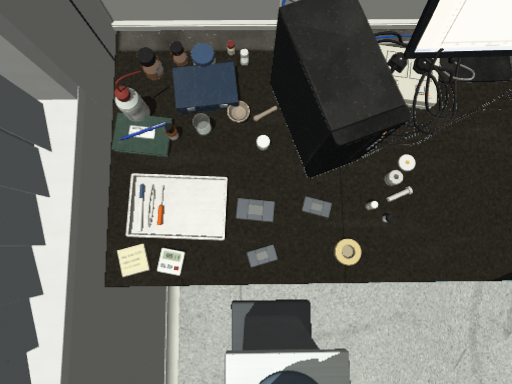

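View pics/side0.png

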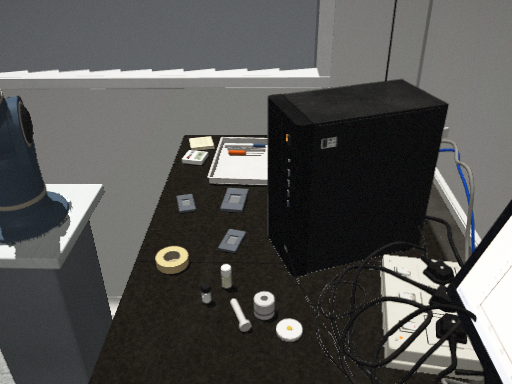

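The top picture shows three grey film cards: at (255,210), the largest and next to the tray's right wall, and two smaller ones at (317,207) and (262,256). The tray spans (127..228, 175..240), and the black tower at (340,90) is an obstacle. My candidate is (255,210). I'll measure all three and check it in a crop.

```bash
cat > h.py <<'E'
import cv2,numpy as np
np.set_printoptions(precision=3,suppress=True)
def ray(f,px,z):
    K=np.array([[f["fx"],0,f["cx"]],[0,f["fy"],f["cy"]],[0,0,1.]])
    u=cv2.undistortPoints(np.float64(px).reshape(-1,1,2),K,np.float64(f["dist"]))[:,0]
    E=f["extrinsics"]; d=np.c_[u,np.ones(len(u))]@E[:3,:3].T; o=E[:3,3]
    return o+d*((z-o[2])/d[:,2])[:,None]
def cloud(f):
    h,w=f["range_z"].shape; v,u=np.mgrid[:h,:w]
    K=np.array([[f["fx"],0,f["cx"]],[0,f["fy"],f["cy"]],[0,0,1.]])
    n=cv2.undistortPoints(np.float64(np.c_[u.ravel(),v.ravel()]).reshape(-1,1,2),K,np.float64(f["dist"]))[:,0]
    z=f["range_z"].ravel().astype(float); P=np.c_[n*z[:,None],z]
    E=f["extrinsics"]; return (P@E[:3,:3].T+E[:3,3]).reshape(h,w,3)
def rect(P):
    (c,s,a)=cv2.minAreaRect(np.float32(P[:,:2])); 
    b=cv2.boxPoints((c,s,a)); return np.array(c),s,a,b
def load(n): return {k:v for k,v in np.load(n).items()}
E
python3 - <<'E'
from h import *
f=load("top0.npz"); im=f["img"]; 
i=im.astype(int)
for n,(x,y) in dict(card=(240,212),card2=(308,207),card3=(252,258),table=(280,230),floor=(190,207),rim=(178,238)).items(): print(n,i[y,x],cloud(f)[y,x])
hsv=cv2.cvtColor(im,cv2.COLOR_RGB2HSV)
m=((i.max(2)>55)&(i.max(2)<140)&(i[...,2]>=i[...,0]-2)).astype(np.uint8); m[:180]=0;m[275:]=0;m[:,:232]=0;m[:,335:]=0
m=cv2.morphologyEx(m,cv2.MORPH_CLOSE,np.ones((3,3)))
for c in cv2.findContours(m,cv2.RETR_EXTERNAL,2)[0]:
    if cv2.contourArea(c)>100: r=rect(ray(f,c[:,0].astype(float),9)); print("card",cv2.boundingRect(c),r[0],r[1],r[2]);print(r[3])
t=(i.min(2)>120).astype(np.uint8); t[:168]=0;t[245:]=0;t[:,:115]=0;t[:,235:]=0
c=max(cv2.findContours(t,cv2.RETR_EXTERNAL,2)[0],key=cv2.contourArea); r=rect(ray(f,c[:,0].astype(float),20.5)); print("tray",cv2.boundingRect(c),r)
C=cloud(f); print("z table",np.median(C[215:235,280:300,2]),"card z",np.median(C[205:215,238:242,2]),"floor",np.median(C[195:225,185:215,2]))
print("vial etc");
for n,(x,y,z) in dict(vial=(372,205,50),tape=(348,252,19),pot=(263,142,34),beaker=(203,124,58)).items(): print(n,ray(f,[(x,y)],z))
# tower
b=C[150:172,290:330].reshape(-1,3); print("tower top front", ray(f,[(312,172),(272,30),(408,118)],0))
tw=C[(C[...,2]>150)&(C[...,0]<700)&(C[...,0]>350)]; print(tw.min(0) if len(tw) else None)
cv2.imwrite("pics/crop.png",cv2.resize(im[165:275,120:345,::-1],None,fx=3.5,fy=3.5,interpolation=cv2.INTER_CUBIC))
E
```

```text
card [113 119 122] [512.189 117.722  13.073]
card2 [113 119 122] [524.049 -66.268   7.503]
card3 [116 122 125] [390.029  86.976   0.533]
table [39 38 31] [463.367  10.381  -0.598]
floor [241 241 233] [528.638 253.825  -0.48 ]
rim [148 146 138] [445.438 284.589   1.019]
card (247, 245, 31, 22) [396.527  61.158] (42.20073699951172, 75.65304565429688) 15.599550247192383
[[366.032  91.917]
 [386.376  19.051]
 [427.022  30.399]
 [406.678 103.265]]
card (236, 198, 39, 24) [518.784  77.68 ] (102.19392395019531, 56.6660270690918) 83.85881042480469
[[485.147  29.907]
 [541.488  23.845]
 [552.42  125.453]
 [496.08  131.515]]
card (302, 196, 30, 22) [524.831 -88.596] (75.8824691772461, 42.449283599853516) 75.13616180419922
[[ 494.583 -119.823]
 [ 535.612 -130.712]
 [ 555.078  -57.369]
 [ 514.049  -46.48 ]]
tray (125, 173, 103, 67) (array([529.733, 285.676]), (260.3526611328125, 169.8665771484375), 87.10746002197266, array([[438.339, 159.951],
       [607.989, 151.379],
       [621.128, 411.4  ],
       [451.477, 419.972]], dtype=float32))
z table -1.1138760856762246 card z 8.792297398980509 floor 1.487395606133532
vial etc
vial [[ 523.063 -225.69    50.   ]]
tape [[ 402.902 -165.466   19.   ]]
pot [[699.071  53.68   34.   ]]
beaker [[742.765 212.737  58.   ]]
tower top front [[ 621.932  -82.058    0.   ]
 [1047.767   20.       0.   ]
 [ 775.148 -360.853    0.   ]]
[ 350.054 -210.271  150.01 ]
```

View pics/crop.png

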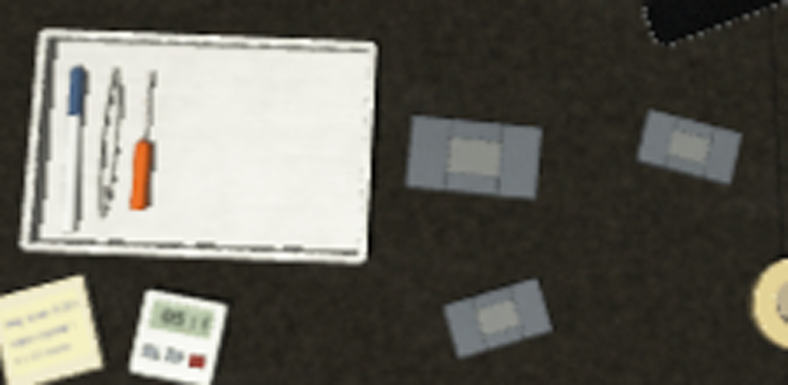

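The crop confirms the choice. The card at crop (475,155) measures 102x57 mm, so it is the 100x55 one; the other two are 76x42. Their windows look light because they show the sheet's tone. The tray measures 260x170 over the lip, which matches 259x169. The gap to the lip is about 27 mm, and the card is almost square to the tray and centred on it.

Plan:
1. Close the fingers and push the far end until the card meets the wall.
2. Lift along an arc to 45° using friction.
3. Push horizontally over the rim, then arc down.
4. Push the outer end in.

Next I'll check IK along this path.

```bash
cat >> h.py <<'E'
from scipy.spatial.transform import Rotation as Ro
from workcell import ctrl
TC=np.array([529.7,285.7]); YAW=-0.0505
U=np.array([-np.sin(YAW),np.cos(YAW)]); V=np.array([np.cos(YAW),np.sin(YAW)])  # tray y, tray x
SIGN=1; PHI=YAW
def pose(o,z,t,lat=0,corner=True):
    """front-bottom corner of closed fingers at distance o outside the tray's end wall, height z; tilt t (deg)"""
    t=np.radians(t); u=np.r_[U,0]; k=np.r_[0,0,1.]
    fx=np.cos(t)*u+np.sin(t)*k; tz=np.sin(t)*u-np.cos(t)*k; x=SIGN*fx
    R=np.c_[x,np.cross(tz,x),tz]
    p=np.r_[TC+U*(-125-o)+V*lat,z]-(9.5*fx if corner else 0)
    return p,Ro.from_matrix(R).as_euler("xyz")
def tip(s=None,lat=False):
    s=s or ctrl.sense(); R=Ro.from_euler("xyz",s["tool_rot"]).as_matrix()
    c=s["eef_pos"]+9.5*SIGN*R[:,0]; d=c[:2]-TC
    return -125-d@U, c[2], s["wrist_force"][:2]@U, s["wrist_force"][2], d@V
E
python3 - <<'E'
import h; from h import *
for S in(1,-1):
    h.SIGN=S
    for a in [(180,200,0),(150,1,0),(100,1,0),(77,70,0),(77,70,20),(40,72,30),(13,72,30),(-26,64,30),(-45,42,30),(-45,42,0)]:
        p,r=pose(*a); q=ctrl.ik(p,r); print(S,a,p,None if q is None else np.array(q))
for c in [(496.1,131.5),(552.4,125.5),(485.1,29.9),(541.5,23.8)]:
    d=np.array(c)-TC; print("card corner o,lat",-125-d@U,d@V)
E
```

```text
1 (180, 200, 0) [513.824 -28.399 200.   ] [ 0.531  0.301 -0.672  1.907  0.22   1.007 -0.288]
1 (150, 1, 0) [515.339   1.563   1.   ] [ 0.308  0.578 -0.502  2.063  0.475  0.612 -0.572]
1 (100, 1, 0) [517.863  51.499   1.   ] [ 0.221  0.587 -0.514  2.051  0.486  0.623 -0.675]
1 (77, 70, 0) [519.024  74.47   70.   ] [ 0.334  0.523 -0.717  2.     0.479  0.791 -0.713]
1 (77, 70, 20) [519.053  75.042  66.751] [ 0.502  0.533 -0.666  2.037 -0.045  0.622 -0.099]
1 (40, 72, 30) [520.956 112.694  67.25 ] [ 0.556  0.591 -0.712  2.046 -0.271  0.584  0.118]
1 (13, 72, 30) [522.319 139.659  67.25 ] [ 0.525  0.601 -0.742  2.045 -0.239  0.554  0.043]
1 (-26, 64, 30) [524.287 178.609  59.25 ] [ 0.482  0.638 -0.792  2.042 -0.15   0.499 -0.096]
1 (-45, 42, 30) [525.246 197.585  37.25 ] [ 0.45   0.69  -0.803  2.045 -0.074  0.441 -0.177]
1 (-45, 42, 0) [525.182 196.314  42.   ] [ 0.231  0.702 -0.916  1.926  0.725  0.884 -1.114]
-1 (180, 200, 0) [513.824 -28.399 200.   ] [ 0.872  0.472 -1.168  1.892  0.487  1.104  2.604]
-1 (150, 1, 0) [515.339   1.563   1.   ] [ 0.753  0.904 -1.186  2.041  1.05   0.997  2
[... 274 characters left out ...]
 -2.397]
-1 (40, 72, 30) [520.956 112.694  67.25 ] [ 0.147  0.488 -0.179  2.069 -0.726  0.695 -2.612]
-1 (13, 72, 30) [522.319 139.659  67.25 ] [ 0.114  0.489 -0.204  2.068 -0.731  0.665 -2.655]
-1 (-26, 64, 30) [524.287 178.609  59.25 ] [-0.234  0.498  0.141  2.083 -0.971  0.73  -2.506]
-1 (-45, 42, 30) [525.246 197.585  37.25 ] [-0.269  0.54   0.14   2.086 -1.037  0.695 -2.465]
-1 (-45, 42, 0) [525.182 196.314  42.   ] [ 0.373  0.866 -1.184  1.919  0.944  1.057  1.859]
card corner o,lat 30.699496389460506 -25.773374324453023
card corner o,lat 33.84990556839659 30.757722622318408
card corner o,lat 132.72523513922727 -31.630731455817013
card corner o,lat 135.97046897894683 25.005285859364466
```

Run:
```python
from h import *
ctrl.command_gripper(0,20)
r=pose(0,0,0)[1]
for p in[(380,-380,230),(440,-150,220)]: ctrl.move_pose(p,r)
ctrl.move_pose(*pose(165,120,0)); print(ctrl.sense()["time_s"])
ctrl.movel(pose(152,10,0)[0]); ctrl.dwell(.3); print(np.array(tip()),ctrl.sense()["time_s"])
z=8
f0=tip()[3]
while z>-4:
    ctrl.movel(pose(152,z,0)[0],v=30)
    if tip()[3]-f0>3: break
    z-=.7
print("cmd z",z,np.array(tip()),ctrl.sense()["time_s"],ctrl.sense()["gripper_width"])
ctrl.movel(pose(152,z+5,0)[0]); print(np.array(tip()))
```

```text
4.4833
[152.105  10.574  -0.086   0.324   0.403] 5.675
cmd z -0.40000000000000124 [151.962   0.405  -0.282   8.5     0.141] 8.925 0.19290281549294097
[151.998   4.777  -0.853   0.172   0.229]
```

Run:
```python
from h import *
z=1.5
ctrl.movel(pose(152,z,0)[0])
o=112; ctrl.movel(pose(o,z,0)[0],v=40); print(np.array(tip()))
f0=0
while o>92:
    ctrl.movel(pose(o,z,0)[0],v=20); t=tip()
    if t[2]<-5: break
    o-=.7
print("contact",o,np.array(t),ctrl.sense()["time_s"])
f=ctrl.grab_frame("top"); cv2.imwrite("pics/top1.png",cv2.resize(f["img"][160:260,150:300,::-1],None,fx=4,fy=4))
f=ctrl.grab_frame("side"); cv2.imwrite("pics/side1.png",f["img"][:,:,::-1])
```

```text
[112.326   1.467  -0.198   0.064   0.008]
contact 101.49999999999996 [102.822   1.463  -6.092   2.     -0.022] 14.575
```

View pics/side1.png

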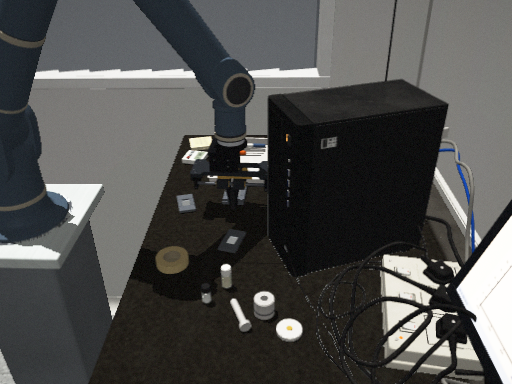

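Run:
```python
from h import *
W=1.5; L=[]
for th in range(2,48,2):
    a=np.radians(th); o=lambda:W+100*np.cos(a)+9*np.sin(a)
    z=1.5+100*np.sin(a); tl=0
    ctrl.movel(pose(o(),z,0)[0],v=60)
    t=tip(); L.append((th,W,*t))
    if t[2]<-8: W+=.5
    elif t[2]>-3: W-=.6
    if W<-8: break
print(np.array(L)[:,[0,1,2,3,4,5]]); print(ctrl.sense()["time_s"])
f=ctrl.grab_frame("top"); cv2.imwrite("pics/top2.png",cv2.resize(f["img"][150:270,140:300,::-1],None,fx=4,fy=4))
f=ctrl.grab_frame("side"); cv2.imwrite("pics/side2.png",cv2.resize(f["img"][110:230,160:300,::-1],None,fx=4,fy=4))
cv2.imwrite("pics/both2.png",np.hstack([cv2.imread("pics/top2.png")[:,::1],cv2.imread("pics/side2.png")])[::1][:, :]) 
b=cv2.imread("pics/both2.png"); cv2.imwrite("pics/both2.png",cv2.resize(b,(800,int(b.shape[0]*800/b.shape[1]))))
```

```text
[[  2.      1.5   102.845   5.008  -5.7    -1.198]
 [  4.      1.5   102.83    8.673  -4.831   0.122]
 [  6.      1.5   102.656  12.255  -5.455   0.075]
 [  8.      1.5   102.407  15.839  -5.21    0.182]
 [ 10.      1.5   102.025  19.364  -5.628  -0.62 ]
 [ 12.      1.5   101.56   22.859  -4.828   0.828]
 [ 14.      1.5   100.926  26.275  -4.721   0.221]
 [ 16.      1.5   100.231  29.708  -5.396   1.675]
 [ 18.      1.5    99.392  33.083  -6.004   0.722]
 [ 20.      1.5    98.509  36.383  -4.892   1.216]
 [ 22.      1.5    97.426  39.645  -5.016   2.117]
 [ 24.      1.5    96.312  42.864  -5.114   1.317]
 [ 26.      1.5    95.092  45.994  -5.209   2.187]
 [ 28.      1.5    93.754  49.079  -5.311   2.628]
 [ 30.      1.5    91.817  51.995  -3.576   2.322]
 [ 32.      1.5    90.52   54.765  -3.041   2.538]
 [ 34.      1.5    88.939  57.609  -2.706   1.399]
 [ 36.      0.9    86.94   60.482  -2.453   1.319]
 [ 38.      0.3    84.74   63.305  -4.465   2.875]
 [ 40.      0.3    82.622  66.019  -4.246   2.718]
 [ 42.      0.3    80.42   68.655  -3.068   3.345]
 [ 44.      0.3    78.187  71.181  -4.414   2.73 ]
 [ 46.      0.3    75.886  73.64   -2.385   2.523]]
20.425
```

View pics/both2.png

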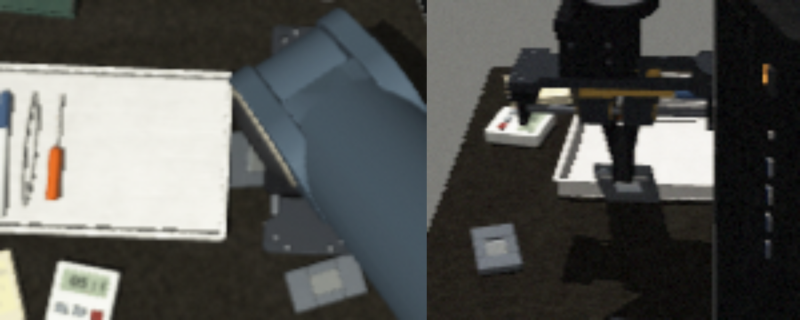

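Run:
```python
from h import *
f=ctrl.grab_frame("side");E=f["extrinsics"]
def pj(o,z,l):
    p=np.r_[TC+U*(-125-o)+V*l,z]; c=E[:3,:3].T@(p-E[:3,3]); return np.array([f["fx"]*c[0]/c[2]+f["cx"],f["fy"]*c[1]/c[2]+f["cy"]])
for n,a in dict(tipback=(95,74,0),edgeL=(77,74,-27),edgeR=(77,74,27),footL=(8,0,-27),footR=(8,0,27),flatL=(102,9,-27),flatR=(102,9,27),flatwallL=(2,9,-27)).items(): print(n,pj(*a))
cv2.imwrite("pics/s3.png",cv2.resize(f["img"][150:220,195:265,::-1],None,fx=8,fy=8,interpolation=cv2.INTER_CUBIC))
```

```text
tipback [233.026 177.241]
edgeL [223.161 173.27 ]
edgeR [244.73  173.952]
footL [228.054 184.475]
footR [247.984 185.147]
flatL [222.933 200.648]
flatR [244.293 201.433]
flatwallL [228.214 180.472]
```

View pics/s3.png

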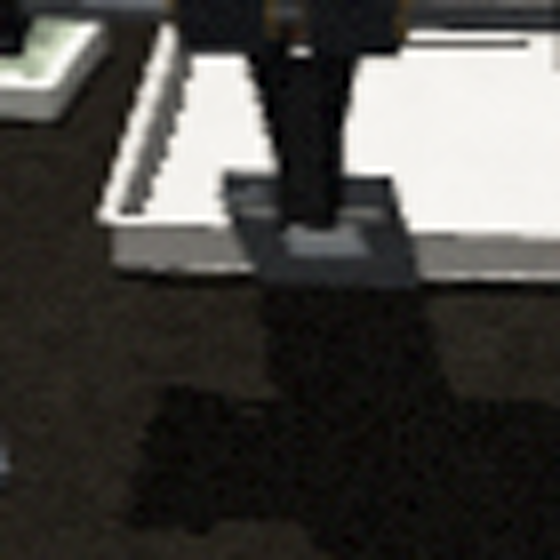

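The crop shows the card's top edge at rows 172–173, cols 223–244, and its foot at row 185. Both match the projection for a 46° tilt, so the card is up. I'll continue the arc to 58°, tilting the finger, then push horizontally toward the rim.

Run:
```python
from h import *
W=0.0; L=[]
def go(o,z,t,v=60):
    p,r=pose(o,z,t); ctrl.movel(p,r,v=v)
for th in range(48,60,2):
    a=np.radians(th)
    go(W+100*np.cos(a)+9*np.sin(a),1.5+100*np.sin(a),(th-46)*2)
    t=tip(); L.append((th,W,*t))
    if t[2]<-8: W+=.5
    elif t[2]>-2.5: W-=.6
o,z=W+100*np.cos(a)+9*np.sin(a),1.5+100*np.sin(a)
for i in range(12):
    o-=3; go(o,z,24); t=tip(); L.append((0,o,*t))
    if abs(t[2])>20: break
print(np.array(L)); print(ctrl.sense()["time_s"])
f=ctrl.grab_frame("side");E=f["extrinsics"]
cv2.imwrite("pics/s4.png",cv2.resize(f["img"][140:220,185:265,::-1],None,fx=7,fy=7,interpolation=cv2.INTER_CUBIC))
```

```text
[[48.     0.    73.535 75.596  0.682 -0.862 -0.05 ]
 [50.    -0.6   70.538 77.713 -0.145 -0.429 -0.311]
 [52.    -1.2   67.789 79.884  0.426 -0.159 -0.238]
 [54.    -1.8   64.726 81.982  0.739  0.543 -0.176]
 [56.    -2.4   61.488 83.979 -0.734  0.316 -0.169]
 [58.    -3.    58.126 85.845  0.277 -0.558 -0.184]
 [ 0.    54.024 53.031 86.666  0.219 -0.651 -0.142]
 [ 0.    51.024 50.594 86.423 -0.132  0.33  -0.107]
 [ 0.    48.024 47.831 86.334 -0.945 -0.221 -0.06 ]
 [ 0.    45.024 44.809 86.327 -1.023 -1.285 -0.076]
 [ 0.    42.024 41.795 86.345 -0.247  0.254 -0.062]
 [ 0.    39.024 38.771 86.342 -0.349 -1.001 -0.072]
 [ 0.    36.024 35.751 86.366  0.364 -0.094 -0.06 ]
 [ 0.    33.024 32.781 86.341  0.258  0.32  -0.073]
 [ 0.    30.024 29.778 86.346  0.692 -0.319 -0.062]
 [ 0.    27.024 26.768 86.355  0.4    0.803 -0.053]
 [ 0.    24.024 23.762 86.345 -0.077 -0.052 -0.09 ]
 [ 0.    21.024 20.751 86.334 -0.175  0.77  -0.09 ]]
25.075
```

View pics/s4.png

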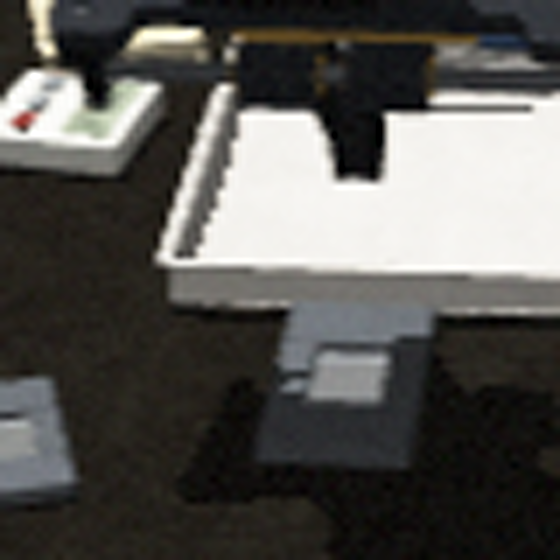

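The crop shows the card lying flat again, at (290..430, 305..465), with its far end at o≈128. It slipped off when I began tilting the tool. I'll retry with no tilt and a firmer preload, checking for force loss.

```bash
cat > lift.py <<'E'
from h import *
def go(o,z,t=0,v=60,lat=0):
    p,r=pose(o,z,t,lat); ctrl.movel(p,r,v=v)
go(150,60,v=250); go(150,1.2,v=150); go(108,1.2,v=70)
o=106
while o>94:
    go(o,1.2,v=20); t=tip()
    if t[2]<-7: break
    o-=1
print("contact",o,np.array(t)); W=o-100.3; L=[]; lost=0
for th in np.arange(2.5,62,2.5):
    a=np.radians(th)
    go(W+100*np.cos(a)+9*np.sin(a),1.2+100*np.sin(a))
    t=tip(); fa=-t[2]*np.cos(a)+t[3]*np.sin(a); L.append((th,W,*t,fa))
    if fa>11: W+=.5
    elif fa<7: W-=.5
    lost=lost+1 if fa<1.2 else 0
    if lost>1: break
print(np.array(L)[::2]); print(np.array(L)[-1],ctrl.sense()["time_s"])
E
python3 lift.py
```

```text
contact 99 [102.791   1.12   -8.871   4.47   -0.065]
[[  2.5    -1.3   102.75    5.235  -8.835  -0.281  -0.252   8.814]
 [  7.5    -1.3   102.454  13.995  -7.465   0.006  -0.211   7.402]
 [ 12.5    -1.3   101.456  22.688  -6.994   0.885  -0.134   7.02 ]
 [ 17.5    -1.3    99.714  31.209  -6.549   1.09   -0.061   6.574]
 [ 22.5    -1.8    97.273  39.497  -7.31    2.055   0.046   7.54 ]
 [ 27.5    -1.8    94.158  47.515  -7.554   3.674   0.133   8.397]
 [ 32.5    -1.8    89.716  55.206  -6.182   3.325   0.164   7.   ]
 [ 37.5    -1.8    85.023  62.476  -6.538   3.39    0.347   7.251]
 [ 42.5    -1.8    79.565  69.262  -4.778   4.226   0.399   6.377]
 [ 47.5    -2.3    73.282  75.604  -4.859   6.566   0.526   8.124]
 [ 52.5    -2.3    66.435  81.318  -5.252   5.816   0.601   7.811]
 [ 57.5    -2.3    59.001  86.395  -3.452   6.019   0.612   6.931]]
[60.    -2.8   54.777 88.786 -3.582  5.958  0.693  6.951] 35.0917
```

Run:
```python
from h import *
def go(o,z,t=0,v=60,lat=0):
    p,r=pose(o,z,t,lat); ctrl.movel(p,r,v=v)
L=[];o=52.5;z=88.
for i in range(8):
    o-=2.5; z-=.4; go(o,z); t=tip(); L.append((o,*t))
    if abs(t[2])>20: break
print(np.array(L)); print(ctrl.sense()["time_s"])
f=ctrl.grab_frame("side")
cv2.imwrite("pics/s5.png",cv2.resize(f["img"][140:220,185:265,::-1],None,fx=7,fy=7,interpolation=cv2.INTER_CUBIC))
```

```text
[[ 50.     51.511  89.614  -7.963  14.65    1.465]
 [ 47.5    50.173  89.981 -11.133  21.945   1.974]
 [ 45.     48.527  90.392 -13.03   28.439   2.495]
 [ 42.5    41.373  87.261   0.655  -0.903   0.534]
 [ 40.     39.058  85.494  -0.021   0.894  -0.589]
 [ 37.5    37.101  85.371   0.326  -1.006  -0.187]
 [ 35.     34.766  85.177  -0.62    0.186  -0.015]
 [ 32.5    32.314  84.819   0.207  -0.312   0.008]]
37.0917
```

View pics/s5.png

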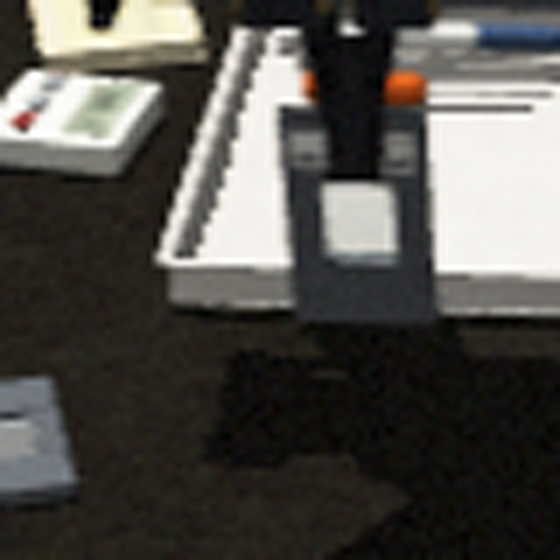

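The crop shows the card standing against the tray, top edge at (283..425, 105) and foot at row 320, with the finger on its outer face. Next I'll push it over the rim.

Run:
```python
from h import *
def go(o,z,t=0,v=60,lat=0):
    p,r=pose(o,z,t,lat); ctrl.movel(p,r,v=v)
L=[]
go(26,84.5);go(20,84)
d=62
for al in range(86,180,6):
    a=np.radians(al); o=1+4.5+d*np.cos(a)+9*np.sin(a); z=20.5+d*np.sin(a)-9*np.cos(a)
    go(o,z,v=70); t=tip(); L.append((al,o,z,*t))
    if abs(t[2])>20 or abs(t[3])>20: print("STOP");break
print(np.array(L)); print(ctrl.sense()["time_s"])
f=ctrl.grab_frame("side"); g=ctrl.grab_frame("top")
b=np.hstack([cv2.resize(f["img"][130:220,185:265],(400,450)),cv2.resize(g["img"][165:255,130:210+30],(400,328))[:328] if 0 else cv2.resize(g["img"][160:250,165:245],(400,450))])
cv2.imwrite("pics/s6.png",b[:,:,::-1])
```

```text
[[ 86.     18.803  81.721  18.889  81.508  -0.069  -0.512  -0.158]
 [ 92.     12.331  82.776  11.527  83.004  -0.368  -0.107   0.049]
 [ 98.      5.784  83.149   5.038  83.278  -0.542   0.31   -0.047]
 [104.     -0.766  82.836  -1.4    82.873   0.243   0.565  -0.072]
 [110.     -7.248  81.839  -7.833  81.789   0.936   0.687  -0.142]
 [116.    -13.59   80.171 -14.171  80.085  -0.221   0.559  -0.172]
 [122.    -19.723  77.848 -20.219  77.721  -0.18    0.636  -0.175]
 [128.    -25.579  74.898 -26.049  74.724  -0.395   0.365  -0.231]
 [134.    -31.095  71.351 -31.516  71.122   0.242  -0.665  -0.267]
 [140.    -36.21   67.247 -36.563  66.96   -0.863  -0.195  -0.292]
 [146.    -40.868  62.631 -41.176  62.309  -0.937   0.351  -0.306]
 [152.    -45.018  57.554 -45.271  57.179  -0.611  -0.04   -0.342]
 [158.    -48.614  52.07  -48.77   51.681   0.148   0.71   -0.33 ]
 [164.    -51.617  46.241 -51.691  45.811   0.85    1.134  -0.334]
 [170.    -53.995  40.129 -54.015  39.67   -1.099  -0.33   -0.358]
 [176.    -55.721  33.803 -55.68   33.343   0.13    0.014  -0.353]]
41.65
```

View pics/s6.png

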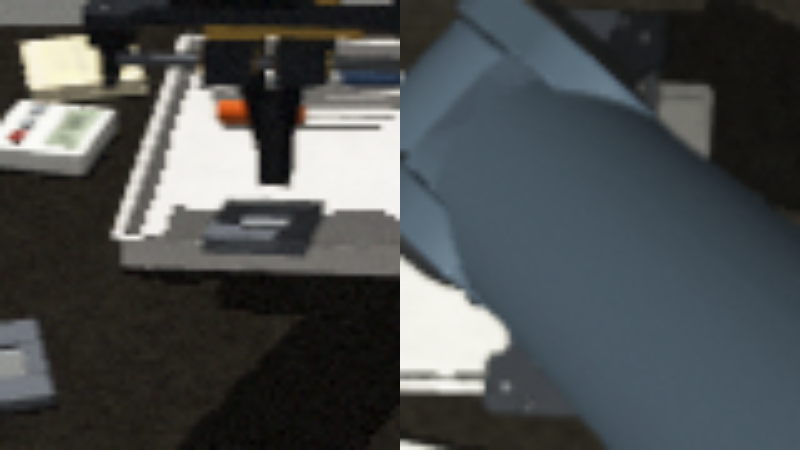

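The crop shows the card tipped over the rim: left pane (205..322, 200..250), inner end in the tray and outer end above the lip. Next I'll push the outer end in from outside, with the tip just above the lip.

Run:
```python
from h import *
def go(o,z,t=0,v=60,lat=0):
    p,r=pose(o,z,t,lat); ctrl.movel(p,r,v=v)
go(-55,85,v=200);go(62,80,v=250);go(62,23.5,v=150)
L=[];o=40; go(o,23.5,v=120)
while o>-10:
    o-=4; go(o,23.5,v=50); t=tip(); L.append((o,*t))
    if abs(t[2])>15 or abs(t[3])>15: print("STOP");break
print(np.array(L)); 
go(o+4,60,v=150); go(70,90,v=250); print(ctrl.sense()["time_s"])
f=ctrl.grab_frame("side"); g=ctrl.grab_frame("top"); np.savez("top9.npz",**g); np.savez("side9.npz",**f)
b=np.hstack([cv2.resize(f["img"][130:220,185:265],(400,450)),cv2.resize(g["img"][160:250,165:245],(400,450))])
cv2.imwrite("pics/s7.png",b[:,:,::-1])
```

```text
[[ 36.     36.304  23.638   0.935  -0.689   0.079]
 [ 32.     31.824  23.523   0.438   0.071   0.018]
 [ 28.     27.597  23.523  -0.336  -0.478  -0.004]
 [ 24.     23.588  23.537  -0.429  -0.326  -0.007]
 [ 20.     19.556  23.552   0.452   0.249  -0.01 ]
 [ 16.     15.572  23.551  -0.358   0.961  -0.004]
 [ 12.     11.583  23.549   0.192  -0.591  -0.025]
 [  8.      7.59   23.528   0.368   1.383  -0.061]
 [  4.      3.565  23.536  -0.529   0.181  -0.037]
 [  0.     -0.436  23.559   0.484   0.123  -0.01 ]
 [ -4.     -4.439  23.554   0.176  -0.307  -0.015]
 [ -8.     -8.381  23.548   0.462  -0.705  -0.016]
 [-12.    -12.415  23.559   0.21    0.072  -0.031]]
47.7583
```

View pics/s7.png

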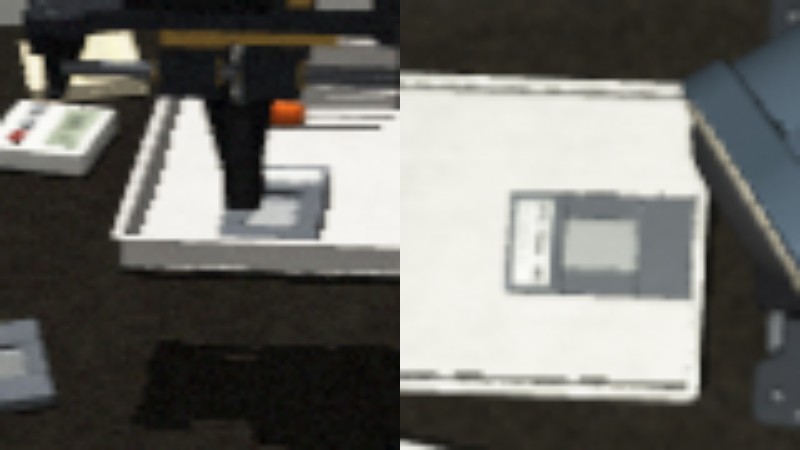

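The card lies in the tray label up: right pane (505..695, 192..298), with the white label visible. I'll check from the depth that it's flat.

Run:
```python
from h import *
g=load("top9.npz"); C=cloud(g); i=g["img"].astype(int)
m=((i.max(2)>70)&(i.max(2)<150)).astype(np.uint8); m[:195]=0;m[224:]=0;m[:,:184]=0;m[:,226:]=0
c=max(cv2.findContours(cv2.morphologyEx(m,cv2.MORPH_CLOSE,np.ones((3,3))),cv2.RETR_EXTERNAL,2)[0],key=cv2.contourArea)
r=rect(ray(g,c[:,0].astype(float),11)); d=r[0]-TC; print("size",r[1],"tray x,y",d@V,d@U)
for n,s in dict(inner=np.s_[201:216,188:194],outer=np.s_[201:216,214:221],floor=np.s_[180:190,180:220],floor2=np.s_[226:232,180:220]).items():
    P=C[s].reshape(-1,3); print(n,np.median(P,0),P[:,2].std())
```

```text
size (89.13712310791016, 53.86247253417969) tray x,y -3.0995905740799157 -77.52324100508532
inner [524.88  250.824  11.231] 1.823355587732745
outer [523.966 179.548  10.416] 93.44857090995013
floor [589.967 228.479   1.424] 1.7028475333515662
floor2 [469.95  227.158   1.573] 1.8255845577708953
```

```bash
python3 -c "
from h import *
print(ctrl.finish_job(), ctrl.sense()['time_s'])"
```

```text
the job is handed in; nothing more can be done
the job is handed in; nothing more can be done
```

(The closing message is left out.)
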